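Clamp the grey pipe coupling

TASK

The grey plastic pipe coupling lies in the cradle of one of the two yellow-handled bench clamps. Push the yellow grip of that clamp's lever all the way down until it snaps home and stays down by itself, holding the coupling in its cradle, then let go. Leave the other clamp, which has the copper piece in it, open.

Things in the scene. Friction and masses are not known exactly. Their poses are not given: they have to be found in the camera images.
- grip (a point): Top centre of the yellow grip (66 x 36 x 18 mm) on the lever of the clamp with the grey coupling. x runs along the lever to its hinge, y across it (level), z up out of the grip (all turn with it). Hinge axis: 170 mm along x, 9 mm along -z, 65 mm above the table. Raised: slopes 0.45 rad, point 147 mm high; snapped down: level, 74 mm high. Beneath: table and 12 mm base plate.
- lever (a joint): Hinge angle of that lever, rad: 0 raised (as found), grows as the grip is pressed, 0.45 level on its lower stop. A spring resists: at the grip's middle about 8 N at first, easing on the way; past about 0.34 the detent pulls it on down to the stop and holds it. Let go before that, it springs back to 0.
- other_lever (a joint): Hinge angle of the lever of the second, alike clamp, which has a copper piece of the same shape in its cradle: 0 raised (as found), 0.45 snapped down. It must stay raised.
- coupling: Grey plastic pipe coupling, 70 mm long, 34 mm across its end collars, 29 mm at the waist, lying loose in the clamp's cradle under the raised lever. Origin: its middle, 33 mm above the table and 75 mm from the hinge towards the grip; y runs along it, across the lever. More grey couplings lie in a red tray beside the clamps; they are not part of the job.

How it is judged:
By the outcome, as a careful person would: the job done as asked, in the order asked, and still so for the second after the job is handed in, with the robot touching nothing.
It also fails if it takes over 32 s, if anything falls off the work surface, if the arm or the gripper's body presses on something with over 40 N, if the wrist force passes 120 N, or if a joint passes its speed limit or range.

ROBOT

A 7-joint arm with a two-finger parallel gripper is mounted at the origin on the work surface. World frame = base frame: x ahead of the robot, y to its left, z up, the work surface at z = 0. Lengths are in m, angles in rad, forces in N, time in s.
With the tool pointing down it reaches from about 0.425 to 0.95 m from the base axis. Payload 4.7 kg.
Tool frame: the origin (TCP) lies between the finger pads; the fingertips stand 25 mm ahead of it and the grasp point (between the pads) lies 6 mm ahead of it; x points along the fingers, z is the direction in which the jaws open and shut, and the axes are right-handed (so a half turn about x gives the same grasp; the last joint's range is limited). The gripper opens to 85 mm and grips with 20 to 120 N. Pads are 22 mm wide; open, the fingers measure 114 mm over their backs; the gripper's body (76 mm by 85 mm) begins 54 mm behind the grasp point. The pads swing forward as they close: fully open they stand 13 mm farther back than shut.
Start: joints at [1.175, 0.469, -0.049, 1.532, 0.024, 1.141, -0.082], TCP at [0.242, -0.63, 0.256] pointing down, gripper open.
Joint ranges: [-2.59, 2.59], [-0.33, 1.99], [-1.39, 1.29], [0.1, 2.45], [-1.04, 4.18], [0.21, 1.99], [-2.66, 2.66]. Speed limits (rad/s): [2.57, 2.57, 3.14, 3.14, 3.14, 3.14, 3.14].

INTERFACE

Orientations are given as a 3x3 rotation matrix whose columns are the frame's x, y, z axes.
In Python, from rig import * gives the robot as it stands. Calls block until the motion is done:
- movep(position, orientation): joint-space move of the TCP to a pose.
- move_l(position, attitude=None, feed=0.15, until_force=None): straight line of the TCP; attitude=None keeps the orientation; feed is the mean speed in m/s. With until_force (N) it stops when the force on the tool has changed by that much, and returns True; else False.
- move_joints(angles): joint-space move.
- command_gripper(opening, newtons=None): finger opening in m; newtons is the grip in N (None keeps the last); returns when the fingers have stopped.
- sleep(seconds).
- inverse_kinematics(position, orientation): joint angles nearest the present ones, or None.
- sense(): the state.
- camera(name): name is "side" or "top"; returns (picture, depth): 480x640x3 uint8, red, green, blue; 480x640 float32, m along the optical axis (not along the pixel's ray), 0 where there is no reading.
- camera_params(name): a dict with "K" (3x3 intrinsics, pixels), "position" and "rotation" of the camera in the world. Camera axes: x right, y down, z forward; pixel columns grow to the right and rows downward; lengths in m; the calibration is good to about 2 mm. A picture is of the moment at which its call begins. camera_params takes no time and is no camera call.
A pose or a line that the arm cannot do raises Unreachable and nothing moves.
- finish_job(): hands the job in, once; it reports no verdict.
The state is a dict: "time_s": time; "joint_pos": joint angles; "qd": joint speeds; "joint_efforts": joint torques, N m; "position": TCP position; "tcp_rot": TCP orientation; "wrist_force": force on the tool from outside, world axes, zero at the start; "ft_torque": the same for the moment, N m; "finger_gap": finger opening in m.
Only numpy, scipy, OpenCV 4.12 (cv2) and the standard library are available. Lean on these libraries where they do the work, as an engineer would, in place of code of your own. Each camera call takes 0.05 s, during which the arm holds its last target.

## Working session

There is one attempt and no reset: what is moved stays moved. The work goes in short steps, each a Python script; the robot and the scene stay as the last script left them, time stands still between calls to the robot, and variables do not carry over. Pictures are saved under pics/ and viewed, and the job is handed in when it is done.

```bash
mkdir -p pics; ls; python3 - <<'E'
from rig import *
import cv2,numpy as np
for n in ("side","top"):
    p,d=camera(n); cv2.imwrite(f"pics/{n}0.png",p[:,:,::-1]); np.savez(f"{n}0.npz",p=p,d=d)
    c=camera_params(n); print(n,c)
s=sense(); print(s)
E
```

```text
pics
side {'K': array([[442.07980135,   0.        , 319.84983757],
       [  0.        , 442.07980135, 240.82200689],
       [  0.        ,   0.        ,   1.        ]]), 'position': array([0.1696307 , 0.46058385, 0.48350795]), 'rotation': array([[-0.70869967, -0.33225188,  0.62237727],
       [-0.70536072,  0.35184757, -0.61536131],
       [-0.01452698, -0.87510684, -0.48371168]])}
top {'K': array([[433.75743039,   0.        , 322.4621643 ],
       [  0.        , 433.75743039, 240.04327636],
       [  0.        ,   0.        ,   1.        ]]), 'position': array([0.45872987, 0.0029213 , 0.87883209]), 'rotation': array([[-0.05546469, -0.97633599,  0.20902559],
       [-0.99844333,  0.05546777, -0.00585175],
       [-0.00588091, -0.20902477, -0.97789266]])}
{'time_s': 0.1, 'joint_pos': array([ 1.17509246,  0.46938836, -0.0485906 ,  1.53359226,  0.02408796,
        1.1410118 , -0.08228822]), 'qd': array([-0.00100021, -0.00124415, -0.00178451, -0.003049  ,  0.00056024,
        0.00200046, -0.00047105]), 'joint_efforts': array([ 1.39282936e-03, -5.11515892e+01, -4.66395321e-02, -2.38392413e+01,
        1.08142232e-02,  4.30335640e-03,  1.74877175e-05]), 'position': array([ 0.24191517, -0.62963252,  0.25534019]), 'tcp_rot': array([[-7.02232732e-04,  9.33466759e-01,  3.58663236e-01],
       [ 1.67335256e-03,  3.58663919e-01, -9.33465261e-01],
       [-9.99998353e-01, -5.53398175e-05, -1.81388453e-03]]), 'wrist_force': array([-0.391465  ,  0.40025249, -0.6749262 ]), 'ft_torque': array([ 0.01875983, -0.05777341,  0.02398624]), 'finger_gap': 0.08541477433300936}
```

View pics/side0.png

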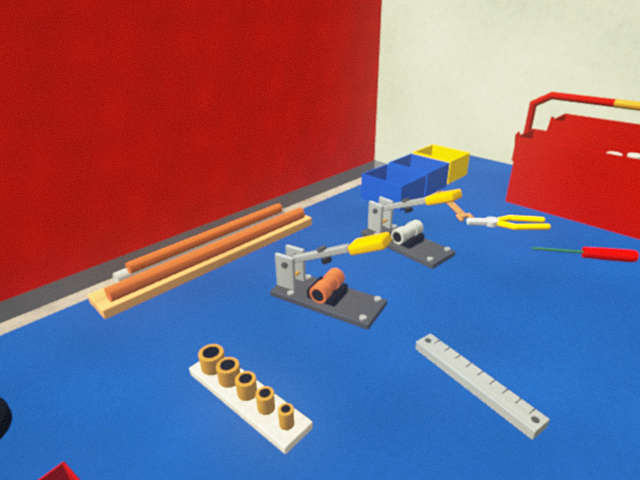

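View pics/top0.png

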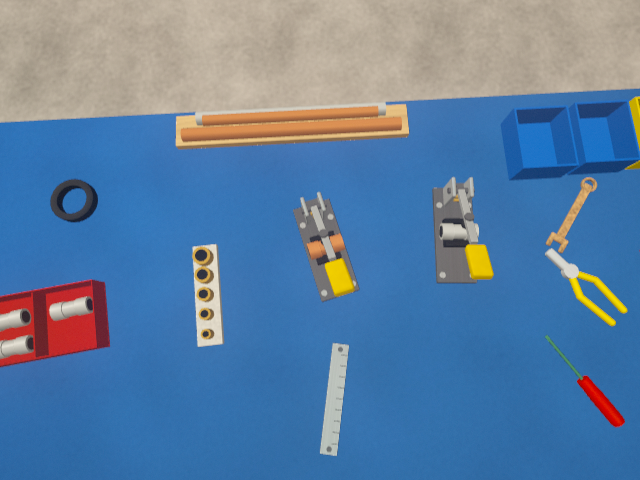

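The top view shows the grey coupling at about (460,231) in the right-hand clamp, with its yellow grip at (479,262). The copper clamp's grip is at (340,278). In the side view the grey clamp's grip is at about (443,197). Next I'll measure the grip from both views.

```bash
cat > h.py <<'E'
import cv2,numpy as np
from rig import camera_params
def load(n,tag="0"):
    z=np.load(f"{n}{tag}.npz"); return z["p"],z["d"]
def pts(n,mask,d):
    c=camera_params(n);K=c["K"];v,u=np.nonzero(mask&(d>0));z=d[v,u]
    P=np.stack([(u-K[0,2])/K[0,0]*z,(v-K[1,2])/K[1,1]*z,z],1)
    return P@c["rotation"].T+c["position"],u,v
def ray(n,u,v):
    c=camera_params(n);K=c["K"];r=c["rotation"]@np.array([(u-K[0,2])/K[0,0],(v-K[1,2])/K[1,1],1]);return c["position"],r/np.linalg.norm(r)
def tri(a,b):
    (p,r),(q,s)=ray("top",*a),ray("side",*b)
    t=np.linalg.lstsq(np.stack([r,-s],1),q-p,rcond=None)[0]
    A=p+t[0]*r;B=q+t[1]*s;return (A+B)/2,np.linalg.norm(A-B)
def yellow(p,box):
    h=cv2.cvtColor(p,cv2.COLOR_RGB2HSV);m=cv2.inRange(h,(20,140,90),(35,255,255))>0
    b=np.zeros_like(m);b[box[1]:box[3],box[0]:box[2]]=1;return m&b
E
python3 - <<'E'
from h import *
np.set_printoptions(precision=4,suppress=True)
B={"top":(455,235,505,290),"side":(415,180,470,210)}
for n in B:
    p,d=load(n);m=yellow(p,B[n]);P,u,v=pts(n,m,d)
    print(n,m.sum(),u.min(),u.max(),v.min(),v.max(),"z",np.percentile(P[:,2],[2,25,50,75,98]),P.mean(0))
    c,_=cv2.findContours(m.astype(np.uint8),0,2);c=max(c,key=cv2.contourArea);print(cv2.minAreaRect(c), cv2.approxPolyDP(c,3,True)[:,0].tolist())
    x0,y0,x1,y1=B[n]; cv2.imwrite(f"pics/{n}_crop.png",cv2.resize(p[y0-50:y1+30,x0-50:x1+30,::-1],None,fx=4,fy=4,interpolation=2)[:600,:800])
    # plane on points, RANSAC-like trimmed fit
    Q=P
    for _ in range(8):
        A=np.c_[Q[:,:2],np.ones(len(Q))];k=np.linalg.lstsq(A,Q[:,2],rcond=None)[0]
        r=P[:,2]-np.c_[P[:,:2],np.ones(len(P))]@k;Q=P[(r>-.004)&(r<.006)]
    print("plane",k,len(Q),"centre",Q.mean(0),"slope",np.arctan(np.hypot(*k[:2])),"dir up",np.arctan2(k[1],k[0]))
    q=(Q[:,:2]).astype(np.float32);print(cv2.minAreaRect(q))
p,d=load("top")
# copper grip
m=yellow(p,(315,250,370,305));P,u,v=pts("top",m,d);print("copper grip",P.mean(0))
E
```

```text
top 760 465 493 244 278 z [0.1301 0.1411 0.1486 0.1547 0.1606] [ 0.563  -0.2645  0.1469]
((478.3824157714844, 261.0294494628906), (38.56315994262695, 22.070741653442383), 75.96376037597656) [[467, 244], [471, 277], [490, 278], [493, 274], [485, 246]]
plane [-0.4683  0.0021  0.413 ] 638 centre [ 0.5646 -0.2658  0.148 ] slope 0.43798984094465626 dir up 3.1371214034321095
((0.5653638243675232, -0.2662033438682556), (0.034882258623838425, 0.0585300587117672), 86.92135620117188)
side 354 425 460 180 204 z [0.0055 0.1373 0.146  0.1522 0.159 ] [ 0.566  -0.2723  0.1391]
((442.7601013183594, 196.6907501220703), (10.41591739654541, 36.11358642578125), 81.25383758544922) [[460, 190], [439, 192], [425, 200], [427, 204], [459, 197]]
plane [-0.464   0.117   0.4388] 164 centre [ 0.5776 -0.2949  0.1364] slope 0.44628610299193555 dir up 2.89455132973836
((0.6721163988113403, -0.4571306109428406), (0.06321930885314941, 0.4959340989589691), 29.32529067993164)
copper grip [ 0.5505 -0.0259  0.1453]
```

```bash
ls pics
```

```text
side0.png
side_crop.png
top0.png
top_crop.png
```

View pics/top_crop.png

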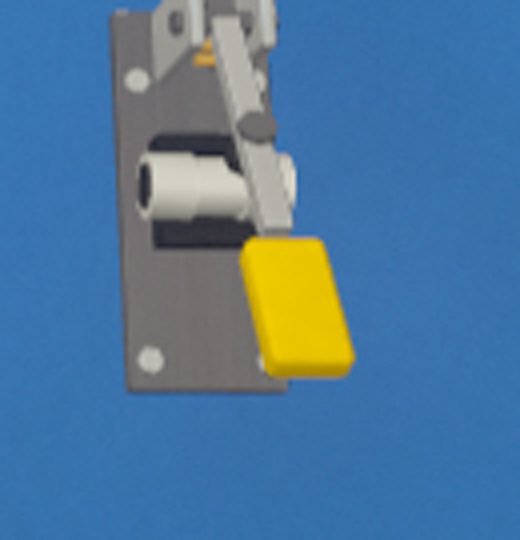

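View pics/side_crop.png

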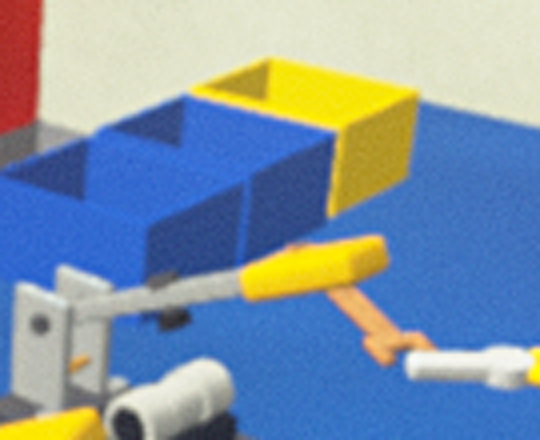

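```bash
python3 - <<'E'
from h import *
np.set_printoptions(precision=4,suppress=True)
def onz(n,u,v,z):
    p,r=ray(n,u,v);return p+r*(z-p[2])/r[2]
f=lambda x,y:(405+x/4,185+y/4)   # crop -> image
for a in [(112,12),(127,390),(287,390)]: print("base",onz("top",*f(*a),.012))
print("bolts",onz("top",*f(137,80),.014),onz("top",*f(151,359),.014))
g=lambda x,y:(365+x/4,130+y/4)
print("grip centre tri",tri((478.4,260.5),(442.8,196.7)))
# top-face corners: far-left, near-left; side view same edge (near camera = left, +y)
print("far-left",tri(f(246,240),g(246,270)),"near-left",tri(f(268,363),g(384,240)))
# hinge pin: side view plate hole
print("hinge z? side hole at z .065",onz("side",*g(40,324),.065))
p,d=load("top");m=yellow(p,(455,235,505,290));P,u,v=pts("top",m,d)
k=[-0.4683,.0021,.413];r=P[:,2]-np.c_[P[:,:2],np.ones(len(P))]@k;Q=P[abs(r)<.004]
print(len(Q),Q.mean(0),cv2.minAreaRect(Q[:,:2].astype(np.float32)),np.percentile(Q,[1,99],axis=0))
E
```

```text
base [ 0.7422 -0.2396  0.012 ]
base [ 0.5444 -0.2255  0.012 ]
base [ 0.5399 -0.3052  0.012 ]
bolts [ 0.704  -0.2479  0.014 ] [ 0.559  -0.2387  0.014 ]
grip centre tri (array([ 0.5651, -0.2683,  0.1386]), np.float64(0.0014095056737612995))
far-left (array([ 0.5933, -0.2537,  0.1333]), np.float64(0.003730425953824689)) near-left (array([ 0.5287, -0.2473,  0.1695]), np.float64(0.01818568634570497))
hinge z? side hole at z .065 [ 0.7156 -0.2529  0.065 ]
638 [ 0.5646 -0.2658  0.148 ] ((0.5653638243675232, -0.2662033438682556), (0.034882258623838425, 0.0585300587117672), 86.92135620117188) [[ 0.5369 -0.2837  0.1327]
 [ 0.5941 -0.249   0.161 ]]
```

Both views agree. The grip's top centre is at about (0.565, -0.266, 0.148), the yaw is about -3.5°, and the hinge is at x≈0.714. I'll close the fingers, approach from above and feel for contact.

```bash
cat >> h.py <<'E'
yaw=-0.062; G0=np.array([.565,-.266,.147]); ex=np.array([np.cos(yaw),np.sin(yaw),0]); ey=np.array([-np.sin(yaw),np.cos(yaw),0]); ez=np.array([0,0,1.])
R=np.stack([-ez,np.cross(-ey,-ez),-ey],1)
H=G0+ex*.1492; H[2]=.065
def grip(th):
    s=.45-th; return H-.170*(np.cos(s)*ex-np.sin(s)*ez)+.009*(np.sin(s)*ex+np.cos(s)*ez)
E
python3 - <<'E'
from h import *; from rig import *
print(np.linalg.det(R),grip(0),grip(.45))
command_gripper(0.0,40)
movep(grip(0)+[0,0,.025+.07],R)
f0=sense()["wrist_force"]
print(move_l(grip(0)+[0,0,.025+.025],feed=.1))
print(move_l(grip(0)+[0,0,.025-.008],feed=.025,until_force=3))
s=sense();print(s["time_s"],s["position"],s["wrist_force"]-f0,s["finger_gap"],s["tcp_rot"].round(3))
for n in ("side","top"):
    p,d=camera(n); cv2.imwrite(f"pics/{n}1.png",p[:,:,::-1])
E
```

```text
1.0 [ 0.56503861 -0.2660024   0.14704816] [ 0.54423996 -0.26471123  0.074     ]
False
True
4.0667 [ 0.56509862 -0.26600338  0.17710459] [0.7792164  0.95605756 6.7842928 ] 6.747536848790556e-06 [[-0.     0.998 -0.062]
 [ 0.    -0.062 -0.998]
 [-1.    -0.    -0.   ]]
```

View pics/side1.png

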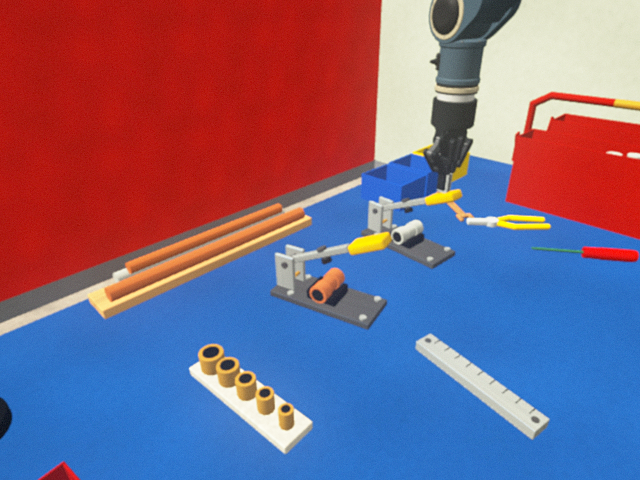

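View pics/top1.png

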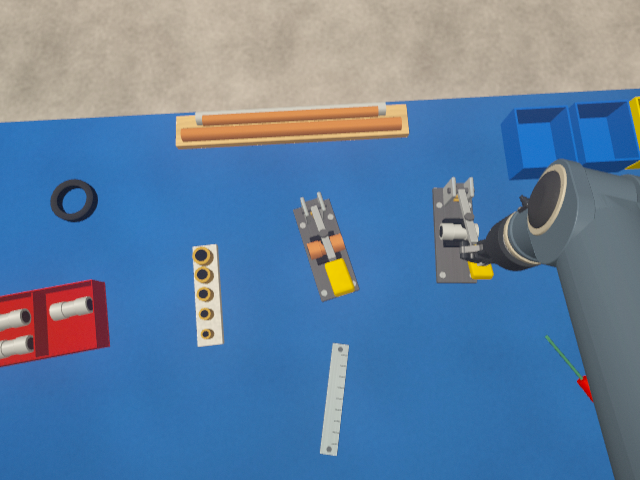

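The side view shows the fingertips resting on the grip at about (445,190). The contact height matches: the tip edge is about 5 mm above the grip centre because the grip slopes. Now I'll press down along the arc.

```bash
python3 - <<'E'
from h import *; from rig import *
np.set_printoptions(precision=4,suppress=True)
for th in (.09,.18,.27,.36,.43):
    g=grip(th)+ez*(.025+.011*np.tan(.45-th))
    hit=move_l(g,feed=.05,until_force=40); s=sense(); print(th,hit,s["position"],s["wrist_force"])
    if hit: break
else:
    print(move_l(grip(.45)+ez*(.025-.004),feed=.02,until_force=22)); s=sense(); print(s["position"],s["wrist_force"],s["time_s"])
    sleep(.2)
for n in ("side","top"):
    p,d=camera(n); cv2.imwrite(f"pics/{n}2.png",p[:,:,::-1])
E
```

```text
0.09 False [ 0.5592 -0.2657  0.1636] [-0.2694  1.5246  7.3689]
0.18 False [ 0.5534 -0.2654  0.1479] [-0.4225  0.5697  6.1945]
0.27 False [ 0.5488 -0.2651  0.1315] [ 0.6316 -1.5103  3.2899]
0.36 False [ 0.5453 -0.2646  0.1144] [0.0488 0.0074 0.2807]
0.43 False [ 0.5442 -0.2646  0.1021] [0.7411 0.2876 0.497 ]
True
[ 0.5449 -0.2649  0.0993] [-2.0761  0.1212  5.4035] 6.775
```

View pics/side2.png

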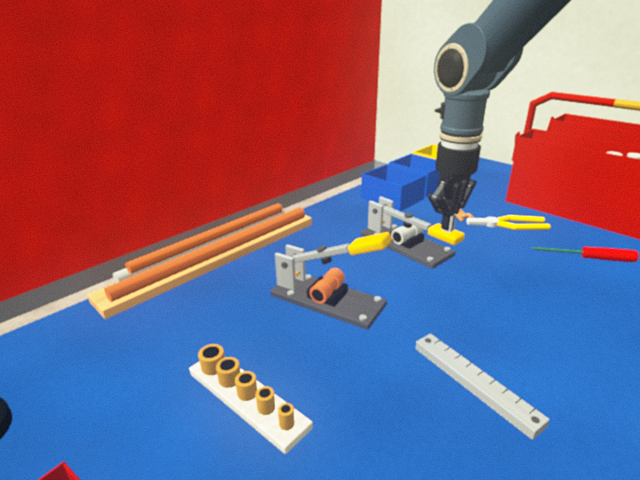

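The lever has snapped down: the grip is low at about (446,236). The force rose sharply at tip height 74 mm, which is the lower stop. Next I'll retract and check.

```bash
python3 - <<'E'
from h import *; from rig import *
np.set_printoptions(precision=4,suppress=True)
p=sense()["position"]
move_l(p+ez*.12,feed=.15)
move_joints([1.175,0.469,-0.049,1.532,0.024,1.141,-0.082]); sleep(.3)
s=sense();print(s["time_s"],s["wrist_force"])
for n in ("side","top"):
    p,d=camera(n); cv2.imwrite(f"pics/{n}3.png",p[:,:,::-1])
    if n=="top":
        for b in ((440,225,505,300),(315,250,370,305)):
            P,u,v=pts(n,yellow(p,b),d);print(P.mean(0),np.percentile(P[:,2],[5,50,95]))
E
```

```text
10.0667 [-0.943   0.5098  0.0527]
[ 0.5477 -0.2645  0.0713] [0.0643 0.0734 0.0761]
[ 0.5503 -0.0259  0.1457] [0.1342 0.1486 0.1593]
```

View pics/side3.png

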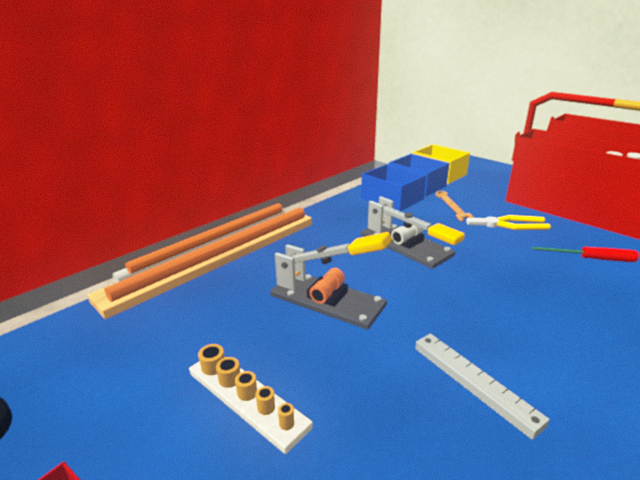

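View pics/top3.png

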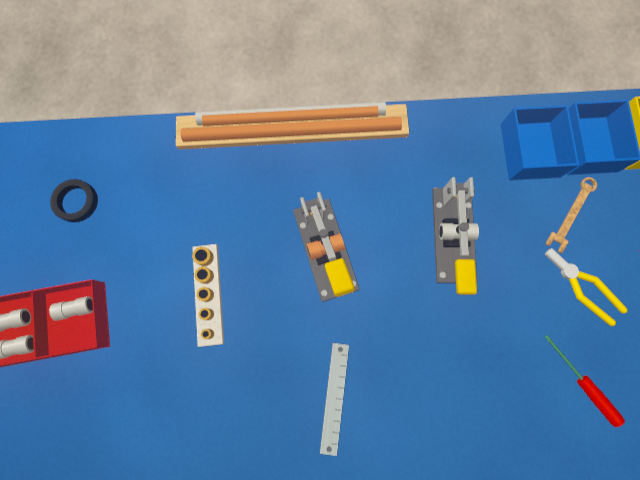

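The grey clamp's grip at (466,277) is level at about 73 mm and stays down by itself. Its coupling is still in the cradle at (459,231), and the copper clamp's grip at (340,278) is unchanged.

```bash
python3 -c "
from rig import *
finish_job()"
```

```text
the job is handed in; nothing more can be done
```

The grey coupling's clamp is snapped shut and holding by itself, and I've handed the job in. I pressed its yellow grip down along the lever's arc with the closed fingertips. Then I lifted off and drove the arm back to its start pose, at about 10 s on the clock.

**Pressing:** the resisting force fell from about 7 N to roughly zero as the detent took over. It then rose sharply at a fingertip height of 74 mm, which is the lower stop.

**After letting go:**
- **Grey clamp:** the grip stayed level, with a median height of 73 mm from the top camera's depth. The coupling is still in its cradle under the lever.
- **Copper clamp:** its grip is still raised, at the same height as before (mean 146 mm, 145 mm at the start).

**Disagreements:** the rough two-view triangulation of the raised grip gave 139 mm, because its colour blobs took in the grip's sides. One corner match was also poor, with an 18 mm gap between the rays. I therefore used the top camera's depth plane (148 mm), which the contact height then confirmed.

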